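Switch on the dust extraction under its drop guard

ROBOT

A 6-joint arm with a two-finger parallel gripper is mounted at the origin on the work surface. World frame = base frame: x ahead of the robot, y to its left, z up, the work surface at z = 0. Lengths are in m, angles in rad, forces in N, time in s.
With the tool pointing down it reaches from about 0.375 to 0.975 m from the base axis. Payload 3.8 kg.
Tool frame: the origin (TCP) lies at the very end of the fingers, on their centre line; the grasp point (between the pads) lies 19 mm behind it; z points along the fingers, y is the line along which they close (so a half turn about z gives the same grasp; the last joint's range is limited). The gripper opens to 85 mm and grips with 20 to 120 N. Pads are 22 mm wide; open, the fingers measure 114 mm over their backs; the gripper's body (76 mm by 85 mm) begins 54 mm behind the grasp point. The pads swing forward as they close: fully open they stand 13 mm farther back than shut.
Start: joints at [1.128, 0.264, 1.604, -0, 1.274, -0.037], TCP at [0.266, 0.62, 0.231] pointing down, gripper open.
Joint ranges: [-2.63, 2.63], [-0.94, 2.18], [0.31, 2.57], [-1.31, 4.45], [0, 2.66], [-2.55, 2.55]. Speed limits (rad/s): [2.57, 2.57, 3.14, 3.14, 3.14, 3.14].

INTERFACE

Orientations are given as a rotation vector (axis times angle).
In Python, from workcell import monitor, viewer, job gives the robot as it stands. The module is installed in compiled form; this text tells all that it offers.
- The arm moves only by the tool step_arm, never from a script. Its argument "series" is one flat list of numbers, 4 for each row, row after row: the shift along the tool's x, y, z in m, then the turn about the tool's z in rad. A call has 1 to 8 rows; each row is the pose to reach, as a shift and turn from the pose commanded when the call began, along the tool's axes at that moment; what a row does not reach only later rows make up. A row lasts 1/8 s, in which the tool goes at most 62.5 mm and 10.7 degrees, less where a joint would pass 70% of its speed; a pose out of reach is approached as far as the arm can. A call with a gripper value outside its range is refused whole. "gripper" is the opening, from 0 (shut) to 1 (fully open), set as the call begins (left out, the last holds). The fingers move at their own pace and stop on an object; "newtons" is the grip in N (left out, the last holds). Time passes only in rows, so rows that repeat a pose let the fingers close. It gives the time, the measured TCP pose, the force, the opening and the grip force at its end, in the units of the state.
- monitor.read_state(): the state, without advancing time (a new reading comes with each control period).
- viewer.read_camera(name): name is "side" or "top"; returns a dict with "image" (384x512x3 uint8, red, green, blue), "intrinsics" (3x3 intrinsics, pixels), "T" (4x4, takes a point from camera to world coordinates). Camera axes: x right, y up, looking along -z (the intrinsics and any distortion apply to the point x, -y, -z); pixel columns grow to the right and rows downward; lengths in m; the calibration is good to about 2 mm. A picture is of the moment at which its call begins. There is no depth.
- job.finish_job(): hands the job in; it is judged then, once.
Trained networks look in a picture, given as the dict that the camera call returned (one of the last four; its "shot" number tells which), for a name from the list of things; names that differ only in an ending like _2 or _b are one class to them, and where a whole thing is asked for, a point or a joint stands for the part that bears it (a point fixed in the world has none). Each returns a list of dicts, best first, with "score" (0 to 1); they miss things now and then, are a little off and sometimes report something else, mostly with a low value. They report only what shows in the picture. A call takes as long as a camera call.
- viewer.boxes_of(picture, label): "extent" ([centre column, centre row, width, height] in pixels, round what is visible of it).
- viewer.spot_point(picture, label): "point" ([column, row] in pixels: a listed point, or the origin of a listed thing).
The state is a dict: "time": time; "q": joint angles; "joint_vel": joint speeds; "joint_torque": joint torques, N m; "tool_pos": TCP position; "tcp_rot": TCP orientation; "wrist_force": force on the tool from outside, world axes, zero at the start; "torque": the same for the moment, N m; "width": opening from 0.0 (shut) to 1.0 (fully open); "grip_force": force on a finger pad.
Only numpy, scipy, OpenCV 4.12 (cv2) and the standard library are available. Lean on these libraries where they do the work, as an engineer would, in place of code of your own. Each camera call takes 0.05 s, during which the arm holds its last target. There are 200 camera calls.

TASK

Switch on the extraction for the cleaning cabinet at the box with the red-framed clear guard: without gripping anything, lift the guard by its front lip with the fingers and fold it right back past upright so that it stays open, push the toggle beneath it fully over from the front to the back, then tip the guard forward again and let it drop shut. Leave the blue-framed switch box and all the loose things on the bench as they are.

Things in the scene. Friction and masses are not known exactly. Their poses are not given: they have to be found in the camera images.
- red_box: grey steel switch box fixed to the bench, under a red-framed clear guard; the one to switch. Origin: on the bench below the toggle's pivot (pivot at z 80 mm). Own +x runs from its front (guard's lip, towards the robot) to its back (hinge), z up. Casing x -60 to 70, y -55 to 55, 80 mm high; side walls at |y| 49 to 53 mm, up to z 105 mm; hinge posts x 44 to 66, |y| 47 to 55, up to z 141 mm; open in front.
- red_guard (a joint): hinge of the red-framed guard, rad: 0 = shut (level), 1.8 = stop, leaning back. 84 mm wide, 4 mm thick, about 80 g: a flat plate 125 mm from hinge to bend (underside at z 135 mm when shut), then a red lip 18 mm long flared up by 0.6 rad. Swings up and back freely: past upright (1.57) it falls back and rests open, before that it falls shut. Lifting at the lip takes about 0.5 N.
- red_lip (a point): middle of the outer edge of the guard's flared lip; shut it is at x -85, y 0, z 147 mm in the box's frame (the bend is at x -70), overhanging the casing's front by 25 mm, free air below down to the bench. Moves with the guard; folded back it is at x 97, z 271 mm.
- red_hinge (a point): middle of the guard's hinge axis, fixed on the box at x 55, y 0, z 137 mm of the box's frame; the axis runs along the box's y.
- red_toggle (a joint): toggle lever, rad: 0 = off, leaning 0.45 to the front (lip side); 0.9 = on, against its stop, leaning 0.45 to the back (hinge side). It stays where it is left. A plain steel stalk 9 mm thick with a 13 mm black ball at its end, 40 mm from pivot to ball centre. It takes about 1.5 N at the ball, 2.5 N lower down.
- red_tip (a point): centre of the ball at the end of the toggle lever (about 116 mm above the bench when off or on, 120 mm midway); moves with the toggle.
- blue_box: grey steel switch box fixed to the bench, under a blue-framed clear guard; not to be touched. Origin: on the bench below the toggle's pivot (pivot at z 80 mm). Own +x runs from its front (guard's lip, towards the robot) to its back (hinge), z up. Casing x -60 to 70, y -55 to 55, 80 mm high; side walls at |y| 49 to 53 mm, up to z 105 mm; hinge posts x 44 to 66, |y| 47 to 55, up to z 141 mm; open in front.
- blue_guard (a joint): hinge of the blue-framed guard, rad: 0 = shut; same build as the red one
- blue_toggle (a joint): toggle under the blue-framed guard, rad, same build as the red one
- jar: loose amber glass jar with black cap, 56 mm across, 75 mm high, standing between the boxes; origin at the centre of its underside, z up
- handpiece: loose rotary-tool handpiece lying on the bench, wooden grip 20 mm thick, 160 mm long along its x; origin at mid-length on the bench
- horseshoe: loose rusty horseshoe lying flat, about 95 by 120 mm, 9 mm thick; origin at the centre of its curve on the bench
- bottle: loose white plastic bottle, 50 mm across, 100 mm high, standing; origin at the centre of its underside, z up
- tin: loose tin with green band, 60 mm across, 60 mm high, standing; origin at the centre of its underside, z up
- magnifier: loose hand magnifier lying flat, ring 100 mm across, 90 mm handle to its -x; origin at the ring's centre on the bench

How it is judged:
By the outcome, as a careful person would: the job done as asked, in the order asked, and still so for the second after the job is handed in, with the robot touching nothing.
It also fails if it takes over 61 s, if anything falls off the work surface, if the arm or the gripper's body presses on something with over 40 N, if the wrist force passes 120 N, or if a joint passes its speed limit or range.

## Working session

There is one attempt and no reset: what is moved stays moved. The work goes in short steps, Python scripts to look and compute and a tool call to move; the robot and the scene stay as the last step left them, time stands still between calls to the robot, and variables do not carry over. Pictures are saved under pics/ and viewed, at most 10 in all, crops included, and the job is handed in when it is done.

Besides the shell and the picture viewer there is one more tool, called after ">>>" as name(argument=value, ...), one argument or row to a line, values as JSON. step_arm: Moves the arm, as the interface text tells. Its arguments: {"type":"object","properties":{"series":{"type":"array"},"gripper":{"type":"number"},"newtons":{"type":"number"}},"required":["series"]}

```bash
mkdir -p pics; cat > h.py <<'E'
import numpy as np, cv2
from workcell import monitor, viewer, job
def snap(c,save=None):
    p=viewer.read_camera(c)
    if save: cv2.imwrite('pics/'+save,p['image'][:,:,::-1])
    return p
def P(p):
    T=np.array(p['T']);K=np.array(p['intrinsics'])
    R=np.diag([1,-1,-1])@T[:3,:3].T
    return K@np.c_[R,-R@T[:3,3]]
def proj(p,X):
    v=P(p)@np.append(X,1);return v[:2]/v[2]
def atz(p,uv,z):
    M=P(p);H=M[:,[0,1,3]].copy();H[:,2]+=M[:,2]*z
    v=np.linalg.solve(H,[*uv,1]);return v[:2]/v[2]
def tri(pa,a,pb,b):
    X=cv2.triangulatePoints(P(pa),P(pb),np.array(a,float).reshape(2,1),np.array(b,float).reshape(2,1))[:,0];return X[:3]/X[3]
E
python3 - <<'E'
from h import *
s=monitor.read_state();print(s)
pics={c:snap(c,c+'0.png') for c in('side','top')}
for c,p in pics.items():
    print(c,{k:v for k,v in p.items() if k not in('image',)})
    for l in('red_box','red_lip','red_hinge','red_tip','blue_box','jar','handpiece','horseshoe','bottle','tin','magnifier'):
        print(l,[(np.round(d['point']),round(d['score'],2)) for d in viewer.spot_point(p,l)[:2]])
E
```

```text
{'time': 0.0, 'q': array([ 1.12810253e+00,  2.64714641e-01,  1.60541785e+00,  2.20444780e-05,
        1.27371895e+00, -3.69000343e-02]), 'joint_vel': array([-0.00066737, -0.00166912, -0.00092836, -0.00046207, -0.00037377,
        0.00032137]), 'joint_torque': array([-7.75492317e-04, -5.15122998e+01, -3.67300808e+01,  1.82665640e-04,
        1.32045770e-02,  1.96647801e-05]), 'tool_pos': array([0.26612465, 0.61949867, 0.22996432]), 'tcp_rot': array([-0.63295225, -3.07659958,  0.00343811]), 'wrist_force': array([-1.07247696, -0.57914924, -0.26200143]), 'torque': array([ 0.00581205, -0.02429237,  0.02046643]), 'grip_force': 0.0, 'width': 0.9960943260038975}
side {'intrinsics': array([[354.39090751,   0.        , 257.20316411],
       [  0.        , 354.39090751, 190.38074983],
       [  0.        ,   0.        ,   1.        ]]), 'T': array([[ 0.6951092 ,  0.36750187, -0.61787181, -0.13804885],
       [-0.71884106,  0.34391887, -0.60414182, -0.66970507],
       [-0.00952548,  0.86409617,  0.50323661,  0.65124673],
       [ 0.        ,  0.        ,  0.        ,  1.        ]]), 'shot': 1}

[... 658 characters left out ...]
ay([[ 0.02710173,  0.98989039, -0.13922111,  0.38359277],
       [-0.9991631 ,  0.03109338,  0.02657634,  0.00863206],
       [ 0.03063652,  0.13838433,  0.98990463,  1.14154388],
       [ 0.        ,  0.        ,  0.        ,  1.        ]]), 'shot': 2}
red_box [(array([184., 179.]), 0.8), (array([106., 173.]), 0.23)]
red_lip [(array([182., 205.]), 0.68)]
red_hinge [(array([180., 150.]), 0.7)]
red_tip []
blue_box [(array([294., 180.]), 0.82), (array([358., 184.]), 0.68)]
jar [(array([237., 174.]), 0.68)]
handpiece [(array([ 99., 216.]), 0.87)]
horseshoe [(array([236., 227.]), 0.91)]
bottle [(array([106., 170.]), 0.88)]
tin [(array([358., 182.]), 0.89)]
magnifier [(array([366., 227.]), 0.57)]
```

```bash
python3 - <<'E'
from h import *
a,b=[cv2.imread(f'pics/{c}0.png') for c in('side','top')]
u=lambda im:cv2.resize(im,None,fx=3,fy=3,interpolation=cv2.INTER_CUBIC)
cv2.imwrite('pics/c1.png',u(a[110:290,130:390]))
cv2.imwrite('pics/c2.png',u(b[100:270,80:340]))
p,q=snap('side'),snap('top')
R=[]
for l in('red_box','red_lip','red_hinge'):
    A=viewer.spot_point(p,l);B=viewer.spot_point(q,l)
    print(l,A[0],B[0],tri(p,A[0]['point'],q,B[0]['point']))
    print(atz(q,B[0]['point'],{'red_box':0,'red_lip':.147,'red_hinge':.137}[l]))
for l in('jar','handpiece','horseshoe','bottle','tin','blue_box'):
    print(l,atz(q,viewer.spot_point(q,l)[0]['point'],0))
E
```

```text
red_box {'point': [228.6, 196.2], 'score': 0.96} {'point': [182.7, 177.9], 'score': 0.89} [ 0.57148281  0.16194252 -0.0051208 ]
[0.57346919 0.15908144]
red_lip {'point': [213.7, 167.4], 'score': 0.77} {'point': [181.0, 202.8], 'score': 0.68} [0.48631767 0.1387369  0.1481867 ]
[0.48378275 0.1409035 ]Traceback (most recent call last):
  File "<stdin>", line 10, in <module>
IndexError: list index out of range
```

View pics/c1.png

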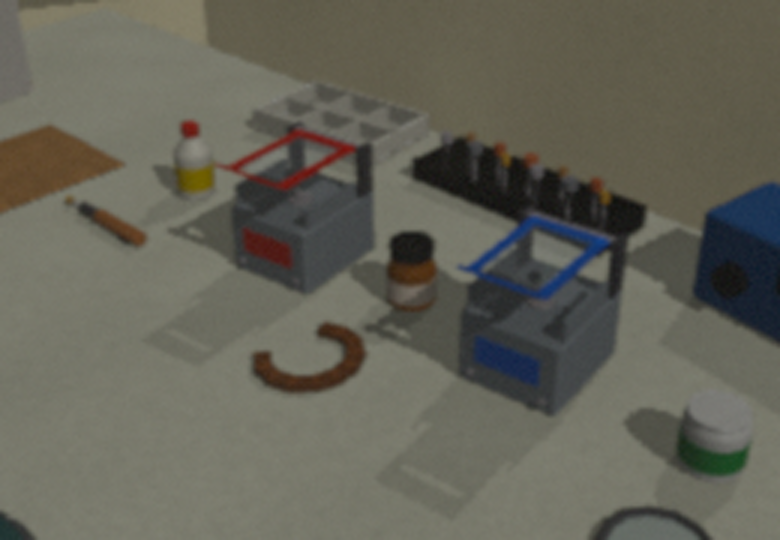

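View pics/c2.png

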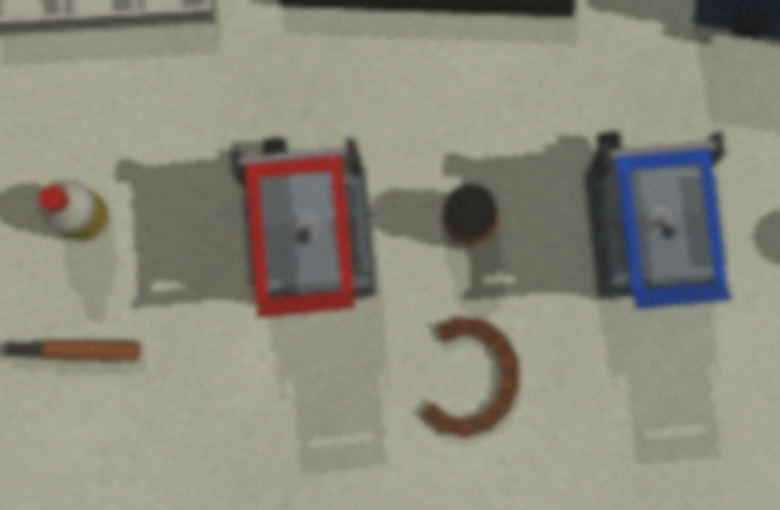

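```bash
cat >> h.py <<'E'
from scipy.optimize import least_squares
def tobox(b,v): # box -> world (mm in)
    c,s=np.cos(b[2]),np.sin(b[2]);v=np.array(v)/1e3
    return np.array([b[0]+c*v[0]-s*v[1],b[1]+s*v[0]+c*v[1],v[2]])
E
python3 - <<'E'
from h import *
p,q=snap('side'),snap('top')
# outer corners of red frame: lip L/R, hinge L/R
M=[[-85,42,147],[-85,-42,147],[53,42,139],[53,-42,139]]
S=[(218,167),(285,187),(299,132),(355,150)];T=[(259,315),(355,304),(246,165),(342,154)]
def f(b):
    r=[]
    for m,s,t in zip(M,S,T):
        r+=list(proj(p,tobox(b,m))-np.array(s)/3-[130,110]);r+=list(proj(q,tobox(b,m))-np.array(t)/3-[80,100])
    return r
o=least_squares(f,[.571,.162,.15],loss='soft_l1');print(o.x,np.round(f(o.x),1))
for c in (M+[[-17,0,116],[0,0,0]]):print(c,np.round(tobox(o.x,c),3),np.round((proj(q,tobox(o.x,c))-[80,100])*3))
from scipy.spatial.transform import Rotation as Ro
R=Ro.from_rotvec(monitor.read_state()['tcp_rot']).as_matrix();print(R)
d=tobox(o.x,[-120,0,130])
print(R.T@(d-monitor.read_state()['tool_pos']))
xb=np.array([np.cos(o.x[2]),np.sin(o.x[2]),0]);v=R.T@-xb;print('turn',np.arctan2(v[1],v[0]))
E
```

```text
[0.56577254 0.14833984 0.15048248] [-0.4 -0.4  0.4  0.6 -2.9 -0.3  0.9  0.4 -0.2 -1.   0.2 -0.7  0.3 -1.3
 -0.1 -0.6]
[-85, 42, 147] [0.475 0.177 0.147] [260. 317.]
[-85, -42, 147] [0.488 0.094 0.147] [358. 305.]
[53, 42, 139] [0.612 0.198 0.139] [247. 163.]
[53, -42, 139] [0.624 0.115 0.139] [342. 152.]
[-17, 0, 116] [0.549 0.146 0.116] [306. 239.]
[0, 0, 0] [0.566 0.148 0.   ] [319. 242.]
[[-9.18779710e-01  3.94770621e-01 -2.74977841e-05]
 [ 3.94770622e-01  9.18779710e-01 -8.31427109e-06]
 [ 2.19821761e-05 -1.84943009e-05 -1.00000000e+00]]
[-0.35936219 -0.3787158   0.10126915]
turn -0.5563006660786478
```

>>> step_arm(
  series=[-0.034, -0.039, 0, -0.07, -0.075, -0.085, 0, -0.14, -0.118, -0.134, 0, -0.21, -0.161, -0.183, 0, -0.28, -0.204, -0.232, 0, -0.35, -0.247, -0.281, 0, -0.42, -0.29, -0.33, 0, -0.49, -0.32, -0.365, 0, -0.556],
  gripper=0,
  newtons=20,
)

```text
time: 2.7
tool_pos: [0.4168, 0.1566, 0.2318]
tcp_rot: [-0.239, 3.131, 0.0]
wrist_force: [-0.2, 0.3, -0.0]
width: 0.003
grip_force: 0.0
```

```bash
cat >> h.py <<'E'
from scipy.spatial.transform import Rotation as Ro
B=[.5658,.1483,.1505]
def st():
    s=monitor.read_state();x=s['tool_pos']-np.array([B[0],B[1],0]);R=Ro.from_rotvec([0,0,-B[2]]).as_matrix()
    v=R@Ro.from_rotvec(s['tcp_rot']).as_matrix()
    print('t',round(s['time'],2),'boxpos mm',np.round(R@x*1e3,1),'toolx in box',np.round(v[:,0],3),'F',np.round(R@s['wrist_force'],1),'w',round(s['width'],2))
E
python3 -c "
from h import *
st()"
```

```text
t 2.7 boxpos mm [-146.1   30.5  231.8] toolx in box [-1.    -0.002 -0.002] F [-0.2  0.4 -0. ] w 0.0
```

>>> step_arm(
  series=[0, -0.015, 0.03, 0, 0, -0.03, 0.07, 0, 0, -0.03, 0.1, 0, -0.015, -0.03, 0.1, 0, -0.03, -0.03, 0.1, 0, -0.036, -0.03, 0.1, 0, -0.036, -0.03, 0.1, 0],
)

```text
time: 3.58
tool_pos: [0.4581, 0.1348, 0.1326]
tcp_rot: [-0.236, 3.131, 0.001]
wrist_force: [-0.7, 0.2, -0.5]
width: -0.003
grip_force: 0.0
```

```bash
python3 -c "
from h import *
st()
p=snap('side');cv2.imwrite('pics/s1.png',cv2.resize(p['image'][90:220,130:330,::-1],None,fx=4,fy=4))"
```

```text
t 3.58 boxpos mm [-108.5    2.8  132.6] toolx in box [-1.    -0.    -0.002] F [-0.6  0.2 -0.5] w -0.0
```

View pics/s1.png

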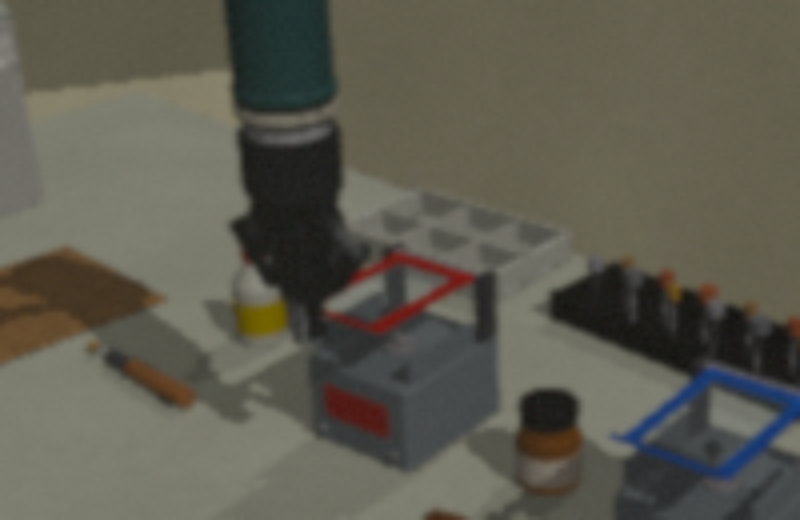

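The fingers stand just before the lip (tip near (305,335), lip edge from (325,310) to (375,330)), clear of the handpiece and bottle. I'll press in gently.

>>> step_arm(
  series=[-0.004, 0, 0, 0, -0.008, 0, 0, 0, -0.012, 0, 0, 0, -0.014, 0, 0, 0, -0.014, 0, 0, 0],
)

```text
time: 4.25
tool_pos: [0.4704, 0.1363, 0.1313]
tcp_rot: [0.236, -3.133, 0.0]
wrist_force: [0.4, -0.1, 0.6]
width: 0.0
grip_force: 0.0
```

```bash
python3 -c "
from h import *
st()"
```

```text
t 4.25 boxpos mm [-96.1   2.5 131.3] toolx in box [-1.  0.  0.] F [ 0.3 -0.1  0.6] w 0.0
```

>>> step_arm(
  series=[-0.001, 0, 0, 0, -0.002, 0, 0, 0, -0.003, 0, 0, 0, -0.004, 0, 0, 0, -0.004, 0, 0, 0],
)

```text
time: 4.88
tool_pos: [0.4717, 0.1365, 0.1308]
tcp_rot: [0.235, -3.127, 0.001]
wrist_force: [-7.9, -1.1, 5.6]
width: 0.001
grip_force: 4.3
```

```bash
python3 -c "
from h import *
st()"
```

```text
t 4.88 boxpos mm [-94.8   2.4 130.8] toolx in box [-1.     0.     0.006] F [-8.   0.1  5.6] w 0.0
```

>>> step_arm(
  series=[-0.0005, 0, -0.003, 0, -0.001, 0, -0.007, 0, -0.0015, 0, -0.01, 0, -0.002, 0, -0.014, 0, -0.003, 0, -0.018, 0, -0.004, 0, -0.022, 0, -0.005, 0, -0.0255, 0, -0.0055, 0, -0.028, 0],
)

```text
time: 5.88
tool_pos: [0.4758, 0.137, 0.1577]
tcp_rot: [0.235, -3.124, 0.002]
wrist_force: [-8.3, -2.2, 1.6]
width: -0.001
grip_force: 4.6
```

```bash
python3 -c "
from h import *
st()
p=snap('side');cv2.imwrite('pics/s2.png',cv2.resize(p['image'][110:210,160:300,::-1],None,fx=5,fy=5))"
```

```text
t 5.88 boxpos mm [-90.6   2.4 157.7] toolx in box [-1.     0.     0.009] F [-8.6 -0.9  1.6] w -0.0
```

View pics/s2.png

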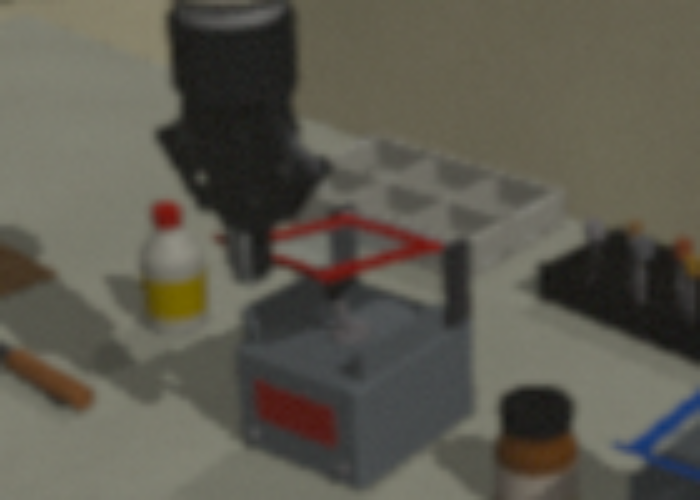

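The lip rises with the fingers (lip at about (250,240), plate now tilted). Following the arc.

>>> step_arm(
  series=[-0.002, 0, -0.0065, 0, -0.0045, 0, -0.013, 0, -0.007, 0, -0.0195, 0, -0.01, 0, -0.026, 0, -0.0135, 0, -0.032, 0, -0.017, 0, -0.038, 0, -0.021, 0, -0.044, 0, -0.0255, 0, -0.049, 0],
)

```text
time: 6.92
tool_pos: [0.5006, 0.1405, 0.2084]
tcp_rot: [0.235, -3.123, 0.003]
wrist_force: [-15.9, -4.7, 11.9]
width: 0.001
grip_force: 8.5
```

```bash
python3 -c "
from h import *
st()"
```

```text
t 6.92 boxpos mm [-65.6   2.  208.4] toolx in box [-1.    0.    0.01] F [-16.4  -2.3  11.9] w 0.0
```

>>> step_arm(
  series=[-0.002, 0, -0.006, 0, -0.0065, 0, -0.0115, 0, -0.0115, 0, -0.0165, 0, -0.017, 0, -0.021, 0, -0.0225, 0, -0.025, 0, -0.0285, 0, -0.0285, 0, -0.0345, 0, -0.0315, 0, -0.0405, 0, -0.034, 0],
)

```text
time: 7.92
tool_pos: [0.5454, 0.1477, 0.2424]
tcp_rot: [-0.236, 3.133, 0.0]
wrist_force: [-0.0, -0.9, 0.2]
width: -0.003
grip_force: 0.4
```

```bash
python3 -c "
from h import *
st()
p=snap('side');cv2.imwrite('pics/s3.png',cv2.resize(p['image'][90:210,160:300,::-1],None,fx=4,fy=4))"
```

```text
t 7.92 boxpos mm [-20.2   2.5 242.4] toolx in box [-1.  0. -0.] F [-0.2 -0.9  0.2] w -0.0
```

View pics/s3.png

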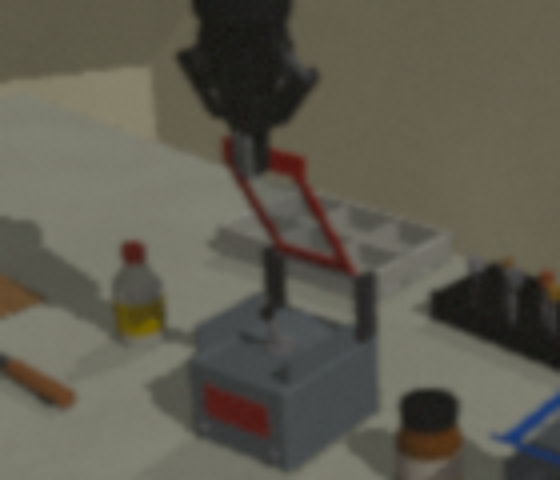

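The guard stands steeply on the fingers (lip at (265,155), hinge near (320,260)). Pushing past upright.

>>> step_arm(
  series=[-0.009, 0, 0, 0, -0.018, 0, 0, 0, -0.027, 0, 0, 0, -0.036, 0, 0, 0, -0.046, 0, 0, 0, -0.056, 0, 0, 0, -0.066, 0, 0, 0, -0.078, 0, 0, 0],
)

```text
time: 8.98
tool_pos: [0.6228, 0.1594, 0.2422]
tcp_rot: [0.236, -3.133, -0.0]
wrist_force: [0.3, -0.0, -0.5]
width: 0.001
grip_force: 0.0
```

>>> step_arm(
  series=[0.03, 0, 0, 0, 0.07, 0, 0, 0, 0.1, 0, 0, 0, 0.115, 0, 0.04, 0, 0.115, 0, 0.08, 0, 0.115, 0, 0.12, 0, 0.115, 0, 0.132, 0, 0.115, 0, 0.132, 0],
)

```text
time: 9.98
tool_pos: [0.5084, 0.142, 0.11]
tcp_rot: [0.236, -3.132, 0.0]
wrist_force: [-0.2, 0.2, 0.1]
width: 0.005
grip_force: 0.0
```

```bash
python3 -c "
from h import *
st()
p=snap('side');q=snap('top');cv2.imwrite('pics/s4.png',np.hstack([cv2.resize(a,None,fx=3,fy=3) for a in (p['image'][110:210,160:290,::-1],q['image'][110:210,130:260,::-1])]))
for n in (p,q): print(viewer.spot_point(n,'red_tip')[:1],proj(n,tobox(B,[-17,0,116])))"
```

```text
t 9.97 boxpos mm [-57.7   2.4 110. ] toolx in box [-1.     0.     0.001] F [-0.2  0.2  0.1] w 0.01
[{'point': [226.4, 163.6], 'score': 0.53}] [226.28453144 169.34298687]
[] [181.87368043 179.78016794]
```

View pics/s4.png

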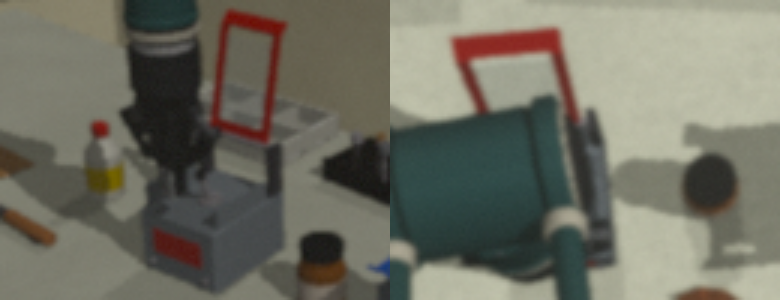

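The guard rests open (left view, (250,75)); fingers are in front of the toggle. Pushing it back.

>>> step_arm(
  series=[-0.01, -0.002, 0.002, 0, -0.02, -0.002, 0.002, 0, -0.028, -0.002, 0.002, 0, -0.035, -0.002, 0.002, 0, -0.042, -0.002, 0.002, 0, -0.049, -0.002, 0.002, 0, -0.055, -0.002, 0.002, 0, -0.057, -0.002, 0.002, 0],
)

```text
time: 11.18
tool_pos: [0.5649, 0.1485, 0.1078]
tcp_rot: [0.236, -3.132, 0.0]
wrist_force: [-1.9, -0.9, -0.7]
width: -0.002
grip_force: 0.8
```

```bash
python3 -c "
from h import *
st()"
```

```text
t 11.18 boxpos mm [ -0.8   0.3 107.8] toolx in box [-1.     0.     0.001] F [-2.1 -0.6 -0.7] w -0.0
```

>>> step_arm(
  series=[-0.001, 0, 0, 0, -0.002, 0, 0, 0, -0.003, 0, 0, 0, -0.004, 0, 0, 0, -0.004, 0, 0, 0],
)

```text
time: 11.8
tool_pos: [0.5675, 0.149, 0.1079]
tcp_rot: [0.236, -3.129, 0.001]
wrist_force: [-5.8, -1.6, 1.4]
width: 0.003
grip_force: 3.0
```

```bash
python3 -c "
from h import *
st()"
```

```text
t 11.8 boxpos mm [  1.7   0.4 107.9] toolx in box [-1.     0.     0.003] F [-6.  -0.7  1.4] w 0.0
```

>>> step_arm(
  series=[-0.001, 0, 0, 0, -0.002, 0, 0, 0, -0.002, 0, 0, 0],
)

```text
time: 12.18
tool_pos: [0.5678, 0.149, 0.1077]
tcp_rot: [0.235, -3.126, 0.001]
wrist_force: [-9.5, -1.6, 4.9]
width: 0.001
grip_force: 5.5
```

```bash
python3 -c "
from h import *
st()"
```

```text
t 12.18 boxpos mm [  2.    0.4 107.7] toolx in box [-1.     0.     0.007] F [-9.7 -0.1  4.9] w 0.0
```

>>> step_arm(
  series=[0.02, 0, 0, 0, 0.045, 0, 0, 0, 0.05, 0, -0.04, 0, 0.05, 0, -0.09, 0, 0.05, 0, -0.14, 0, 0.05, 0, -0.19, 0, 0.05, 0, -0.225, 0, 0.05, 0, -0.225, 0],
)

```text
time: 13.18
tool_pos: [0.5244, 0.1427, 0.3385]
tcp_rot: [-0.235, 3.122, 0.003]
wrist_force: [0.6, -0.3, -0.9]
width: 0.005
grip_force: 0.0
```

```bash
python3 -c "
from h import *
st()
p=snap('side');q=snap('top');
for n in (p,q): print(viewer.spot_point(n,'red_tip')[:1],proj(n,tobox(B,[17,0,116])),proj(n,tobox(B,[-17,0,116])),viewer.spot_point(n,'red_lip')[:1],proj(n,tobox(B,[97,0,271])))
cv2.imwrite('pics/s5.png',cv2.resize(p['image'][120:210,180:280,::-1],None,fx=5,fy=5))"
```

```text
t 13.18 boxpos mm [-41.7   0.7 338.5] toolx in box [-1.     0.    -0.011] F [ 0.5 -0.4 -0.9] w 0.01
[{'point': [237.1, 164.1], 'score': 0.58}] [232.66251738 165.62702628] [226.28453144 169.34298687] [{'point': [246.0, 112.9], 'score': 0.91}] [245.59381687 115.3354545 ]
[{'point': [183.5, 179.1], 'score': 0.42}] [180.5892304  167.41898042] [181.87368043 179.78016794] [{'point': [168.3, 125.2], 'score': 0.51}] [168.46698412 120.84620455]
```

View pics/s5.png

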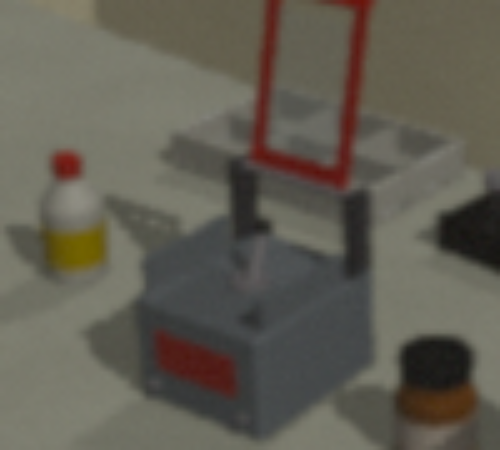

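The toggle ball is at (232,165.6) in the image, which is where "on" projects; the guard is still open. Now over and behind the guard.

>>> step_arm(
  series=[-0.03, 0, 0, 0, -0.075, 0, 0, 0, -0.12, 0, 0, 0, -0.155, 0, 0, 0, -0.178, 0, 0, 0, -0.18, 0, 0.04, 0, -0.18, 0, 0.085, 0, -0.18, 0, 0.09, 0],
)

```text
time: 14.48
tool_pos: [0.6962, 0.1683, 0.2363]
tcp_rot: [0.235, -3.121, 0.002]
wrist_force: [-0.6, -0.9, -0.1]
width: 0.004
grip_force: 0.0
```

```bash
python3 -c "
from h import *
st()"
```

```text
t 14.47 boxpos mm [1.319e+02 2.000e-01 2.363e+02] toolx in box [-1.     0.     0.011] F [-0.7 -0.8 -0.1] w 0.0
```

>>> step_arm(
  series=[0.012, 0, 0, 0, 0.024, 0, 0, 0, 0.036, 0, 0, 0, 0.048, 0, 0, 0, 0.06, 0, 0, 0, 0.072, 0, 0, 0, 0.084, 0, 0, 0, 0.094, 0, 0, 0],
)

```text
time: 15.48
tool_pos: [0.6057, 0.1548, 0.2432]
tcp_rot: [0.236, -3.133, 0.0]
wrist_force: [-0.3, 0.4, -0.3]
width: 0.001
grip_force: 0.0
```

>>> step_arm(
  series=[0.005, 0, 0, 0, 0.01, 0, 0, 0, 0.01, 0, 0, 0, 0.01, 0, -0.02, 0, 0.01, 0, -0.05, 0, 0.01, 0, -0.08, 0, 0.01, 0, -0.08, 0, 0.01, 0, -0.08, 0],
)

```text
time: 16.48
tool_pos: [0.5968, 0.1534, 0.3235]
tcp_rot: [-0.236, 3.132, 0.0]
wrist_force: [-0.6, 0.1, -1.0]
width: 0.002
grip_force: 0.0
```

```bash
python3 -c "
from h import *
st()
p=snap('side');q=snap('top');cv2.imwrite('pics/s6.png',np.hstack([cv2.resize(a,None,fx=2,fy=2) for a in (p['image'][100:300,120:310,::-1],q['image'][90:290,80:270,::-1])]))
for n in (p,q): print(viewer.spot_point(n,'red_lip')[:1],proj(n,tobox(B,[-85,0,147])))"
```

```text
t 16.48 boxpos mm [ 31.4   0.4 323.5] toolx in box [-1.  0. -0.] F [-0.6  0.1 -1. ] w 0.0
[{'point': [214.7, 166.6], 'score': 0.69}] [212.01622186 168.60763244]
[{'point': [179.0, 204.3], 'score': 0.76}] [183.04068541 203.64190732]
```

View pics/s6.png

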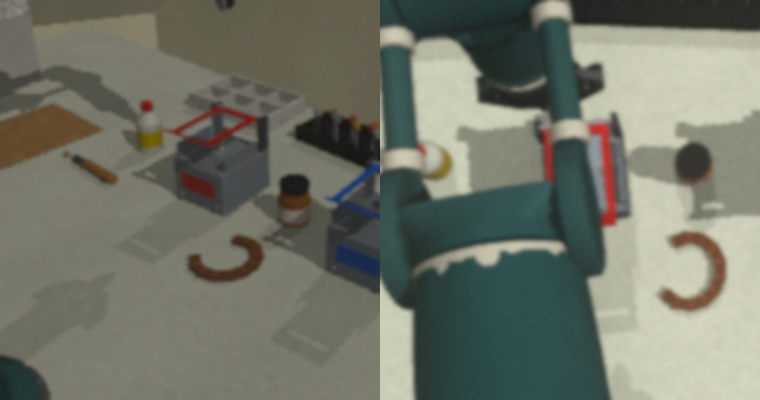

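The guard is shut again: the lip is at image (214.7,166.6) against (212,168.6) expected. The loose things sit where they were, and the gripper is clear above.

```bash
python3 -c "
from h import *
print(job.finish_job())"
```

```text
the job is handed in; nothing more can be done
None
```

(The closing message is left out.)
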